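# Prove the stop, then hold the hinge press down

### The job

Do the pre-use check of the hinge press: push the mushroom stop on the small square box all the way down, then turn its round head clockwise (seen from above) to its end stop to reset it, leaving the button up. Only then press the lever at the side of the press down with the fingers to the middle of its travel, never near the bottom, and finish while still holding it there, so that the ram stays on the hinge. Leave the loose things where they are.

Things in the scene. Friction and masses are not known exactly. Their poses are not given: they have to be found in the camera images.
- stop_box: Stop station, a fixed grey box 100 x 100 x 70 mm tall with one grey mushroom button in the middle of its top. Origin: centre of its underside, on the counter; z up.
- stop_top (a point): Top centre of the mushroom head, 105 mm above the counter when up; moves down with it. The head is a round disc 41 mm in diameter and 22 mm thick (slightly domed top), its underside 83 mm above the counter, 13 mm over the box; a thin dark line on its top runs from the centre to the rim. It can be gripped round its rim from above with any yaw.
- stop (a joint): Downward travel of the mushroom, m: 0 up, 0.008 fully down. A spring (about 2 N at the top, 8 N fully down) brings it back up when released; only the turn of the head resets it.
- head (a joint): Turn of the mushroom head, rad: grows clockwise seen from above, starts between 0 and 0.15, end stop at 1.3. It stays where it is turned (friction about 0.05 N m).
- press: Bench hinge press, fixed: grey base plate 330 x 250 x 20 mm, column and head up to 240 mm high, a dark wooden cabinet door (160 x 170 x 18 mm) clamped on the base towards the robot with the ram above it. Origin: on the counter, under the head; its own x axis points away from the lever's pad towards the column, y to the left, z up. The head reaches forward to x = -45 mm and sideways to y = +-40 mm.
- lever_hinge (a point): Pivot of the lever, fixed in the press at x = 20, y = -113, z = 130 mm. The pivot axis is level, along the press's y axis.
- lever_pad (a point): Centre of the upper face of the lever's flat black pad (60 mm along the lever, 55 mm wide, 12 mm thick), 170 mm from the pivot towards the press's -x. It moves with the lever: at rest it is 172 mm above the counter, in mid travel 130 mm, at the bottom 88 mm.
- lever (a joint): Downward swing of the lever, rad: 0 at rest (lever 0.25 rad above level), 0.25 mid travel (lever level), 0.5 at the bottom. A spring pushes it back up: about 4 N on the pad at rest, 9 N in mid travel, 14 N at the bottom. The ram comes down with it and meets the hinge in mid travel.
- spare_hinge: Loose steel cabinet hinge, about 70 x 50 x 12 mm, lying on the door in the press. Origin: underside.
- screwdriver: Loose screwdriver lying on the counter in front of the stop station. Origin: underside.
- glue: Loose white bottle, 52 mm wide, 140 mm tall, on the right side. Origin: underside.
- mug: Loose white mug, 80 mm wide, 90 mm tall, on the left side. Origin: underside.
- tape: Loose roll of tape, a brown ring 90 mm wide, 24 mm tall, at the near left. Origin: underside.
- screw_box: Loose small cardboard box 80 x 60 x 40 mm, at the near right. Origin: underside.
- bumper_tub: Loose clear tub with white cap, 64 mm wide, 64 mm tall, just in front of the stop station. Origin: underside.
Not all that is in view belongs to the job. What is shaped like the stop_box but blue is not meant.

How it is judged:
On the way, in this order (a step that is already met when the one before it is completed fails the run):
1. the mushroom stop is pushed all the way down (at least 6 of its 8 mm) (value of joint stop above 0.006 m), for 0.1 s.
2. its head is turned clockwise to its end stop (at least 1.1 of 1.3 rad) (value of joint head above 1.1 rad), for 0.2 s.
At the end, for the whole second after the job is handed in: the fingers press on the lever (over 3 N) and keep it at 0.25 +-0.07 rad, the middle of its travel; the stop's head is still turned (over 1.05 rad) and the button is up (within 2.5 mm); the loose things are within 25 mm of where they were (value of joint lever between 0.18 and 0.32 rad and contact force between lever and the fingers above 3 N and value of joint head above 1.05 rad and value of joint stop below 0.0025 m and distance of each of spare_hinge, screwdriver, glue, mug, tape, screw_box, bumper_tub from where it was at the start of the episode below 0.025 m); the arm keeps its last pose, push and grip.
It fails at once if the lever is pushed near the bottom of its travel (beyond 0.42 rad) (value of joint lever above 0.42 rad).
It fails at once if the lever is pressed before the stop is reset (value of joint lever above 0.1 rad and value of joint head below 1 rad).
It fails at once if a loose thing is moved more than 25 mm (distance of any of spare_hinge, screwdriver, glue, mug, tape, screw_box, bumper_tub from where it was at the start of the episode above 0.025 m).
It also fails if it takes over 54 s, if anything falls off the work surface, if the arm or the gripper's body presses on something with over 40 N, if the wrist force passes 120 N, or if a joint passes its speed limit or range.

### The arm

A 6-joint arm with a two-finger parallel gripper is mounted at the origin on the work surface. World frame = base frame: x ahead of the robot, y to its left, z up, the work surface at z = 0. Lengths are in m, angles in rad, forces in N, time in s.
With the tool pointing down it reaches from about 0.325 to 0.775 m from the base axis. Payload 5.5 kg.
Tool frame: the origin (TCP) lies at the very end of the fingers, on their centre line; the grasp point (between the pads) lies 19 mm behind it; z points along the fingers, y is the direction in which the jaws open and shut (so a half turn about z gives the same grasp; the last joint's range is limited). The gripper opens to 88 mm and grips with 3 to 60 N. Pads are 20 mm wide; open, the fingers measure 115 mm over their backs; the gripper's body (75 mm by 178 mm) begins 61 mm behind the grasp point.
Start: joints at [-1.39, 0.091, 1.231, -0, 1.82, -0.057], TCP at [0.141, -0.583, 0.223] pointing down, gripper open.
Joint ranges: [-2.87, 2.87], [-0.86, 2.18], [0.17, 2.46], [-1.51, 4.65], [0.06, 2.69], [-2.65, 2.65]. Speed limits (rad/s): [2.57, 2.57, 3.01, 3.14, 3.14, 3.14].

### API

Orientations are given as a 3x3 rotation matrix whose columns are the frame's x, y, z axes.
In Python, from rig import * gives the robot as it stands. The module is installed in compiled form; this text tells all that it offers.
- The arm moves only by the shell command python3 -m jog 'ROWS' [FORCE]. ROWS is a JSON object of lists of equal length, an entry for each row: "travel": the shift along the tool's x, y, z as a fraction of full scale, a list of three; "turn": the turn, a rotation vector about the tool's x, y, z as a fraction of full scale, a list of three; "gripper": the finger opening in mm, from 0 to 87.8. In form: {"travel": [[dx, dy, dz], ...], "turn": [[rx, ry, rz], ...], "gripper": [gripper, ...]}. A call has 1 to 10 rows; each row shifts and turns the commanded pose from where the row before left it, along the tool's axes as they then stand; what a row does not reach is not made up. Full scale, the value 1, is 0.03 m for a shift and pi rad for a turn. A row lasts 1/10 s, in which the tool goes at most 50 mm and 8.59 degrees, less where a joint would pass 70% of its speed; a pose out of reach is approached as far as the arm can. A call with a number of a shift or a turn outside -1 to 1 is refused whole. A call with a gripper value outside its range is refused whole. The fingers move at their own pace and stop on an object; FORCE is the grip in N (left out, the last holds). Time passes only in rows, so rows that do not move let the fingers close. It gives the time, the measured TCP pose, the force and the opening at its end, in the units of the state.
- read_state(): the state, without advancing time (a new reading comes with each control period).
- grab_frame(name): name is "side" or "top" or "wrist"; returns a dict with "frame" (400x640x3 uint8, blue, green, red), "depth" (400x640 float32, m along the optical axis (not along the pixel's ray), 0 where there is no reading), "K" (3x3 intrinsics, pixels), "R" (3x3) and "t" (3): a world point X has camera coordinates R X + t. Camera axes: x right, y down, z forward; pixel columns grow to the right and rows downward; lengths in m; the calibration is good to about 2 mm. A picture is of the moment at which its call begins.
- finish_job(): hands the job in, once; it reports no verdict.
The state is a dict: "t": time; "q": joint angles; "joint_velocities": joint speeds; "joint_torque": joint torques, N m; "eef_pos": TCP position; "tool_rot": TCP orientation; "ft_force": force on the tool from outside, world axes, zero at the start; "ft_torque": the same for the moment, N m; "opening": opening from 0.0 (shut) to 1.0 (fully open).
Only numpy, scipy, OpenCV 4.12 (cv2) and the standard library are available. Lean on these libraries where they do the work, as an engineer would, in place of code of your own. Each camera call takes 0.05 s, during which the arm holds its last target. There are 200 camera calls.

## Working session

There is one attempt and no reset: what is moved stays moved. The work goes in short steps, Python scripts to look and compute and a shell command to move; the robot and the scene stay as the last step left them, time stands still between calls to the robot, and variables do not carry over. Pictures are saved under pics/ and viewed, about 8 in all and at most 12, crops included, and the job is handed in when it is done.

```bash
mkdir -p pics; python3 - <<'E'
from rig import *
import cv2,numpy as np
s=read_state(); print(s['t'],s['eef_pos'],s['tool_rot'],s['opening'])
for n in('top','side'):
    f=grab_frame(n); cv2.imwrite(f'pics/{n}1.png',f['frame']); np.savez(f'{n}1.npz',**f)
    print(n,f['K'],f['R'],f['t'])
E
```

```text
0.0 [ 0.14130076 -0.58281789  0.22152669] [[ 9.71852518e-01  2.35589830e-01 -3.39331851e-04]
 [ 2.35590047e-01 -9.71850701e-01  1.88268949e-03]
 [ 1.13762600e-04 -1.90963973e-03 -9.99998170e-01]] 1.0004795449490351
top [[369.60675319   0.         318.98311381]
 [  0.         369.60675319 200.49670449]
 [  0.           0.           1.        ]] [[ 0.00181773 -0.99998857 -0.00442113]
 [-0.99499901 -0.00136709 -0.09987545]
 [ 0.09986827  0.00458056 -0.99499012]] [0.00641915 0.55063521 1.32470837]
side [[505.56086671   0.         315.68365516]
 [  0.         505.56086671 206.98285322]
 [  0.           0.           1.        ]] [[-0.96097233 -0.27653406 -0.00781618]
 [-0.20304474  0.72421904 -0.65899895]
 [ 0.18789628 -0.63169272 -0.75210325]] [0.52358079 0.19389096 1.44260596]
```

View pics/top1.png

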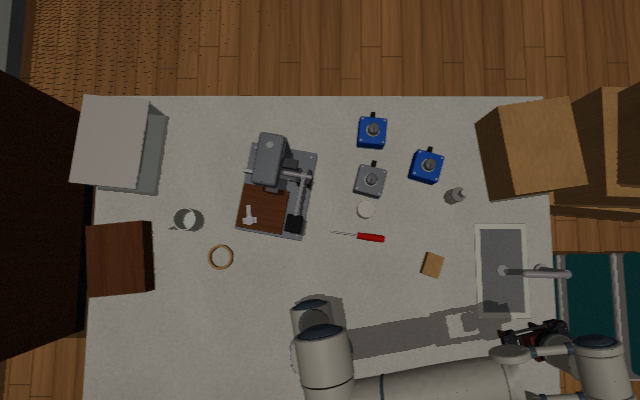

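View pics/side1.png

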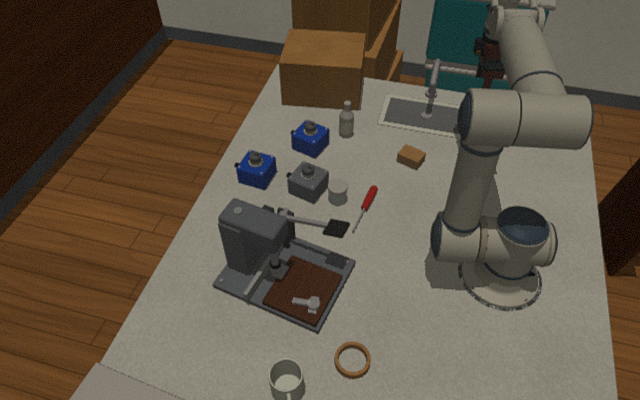

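The top view shows the grey stop station with its head at about (372,179) and the tub just in front of it at (365,210). The screwdriver is at (365,236), and the lever's black pad on the press is at about (295,223). The side view agrees: grey box at (308,180), pad at (337,228). Next I'll turn these into positions.

```bash
cat > h.py <<'E'
import numpy as np,cv2
def cloud(f):
    K,R,t,d=f['K'],f['R'],f['t'],f['depth']
    v,u=np.mgrid[:d.shape[0],:d.shape[1]]
    c=np.stack([(u-K[0,2])/K[0,0]*d,(v-K[1,2])/K[1,1]*d,d],-1)
    P=(c-t)@R; P[d==0]=np.nan
    return P
def ray(f,uv,z):
    K,R,t=f['K'],f['R'],f['t']
    C=-R.T@t; r=R.T@np.array([(uv[0]-K[0,2])/K[0,0],(uv[1]-K[1,2])/K[1,1],1])
    return C+r*(z-C[2])/r[2]
E
python3 - <<'E'
from h import *
np.set_printoptions(precision=4,suppress=True)
for n,hb,pb,bb,db in(('top',(355,165,388,198),(284,210,306,236),(350,200,378,222),(230,175,300,240)),('side',(288,158,330,202),(320,215,352,240),(325,178,352,208),(255,250,335,325))):
    f=np.load(n+'1.npz'); P=cloud(f); I=f['frame'].astype(int); 
    def sub(b): s=np.s_[b[1]:b[3],b[0]:b[2]]; return P[s],I[s],b
    p,i,b=sub(hb)
    m=(p[...,2]>.095); v,u=np.nonzero(m); print(n,'head',m.sum(),np.nanmean(p[m],0),np.nanmax(p[m],0), 'ray',ray(f,(u.mean()+b[0],v.mean()+b[1]),.103), 'extent',np.nanmin(p[m],0))
    m=(p[...,2]>.06)&(p[...,2]<.08); pts=p[m][:,:2].astype(np.float32); print('  box',cv2.minAreaRect(pts))
    p,i,b=sub(pb); m=(i.max(-1)<45)&(p[...,2]>.13); v,u=np.nonzero(m); print('  pad',m.sum(),np.nanmean(p[m],0), ray(f,(u.mean()+b[0],v.mean()+b[1]),.172),cv2.minAreaRect(p[m][:,:2].astype(np.float32)))
    p,i,b=sub(bb); m=(p[...,2]>.05); print('  tub',m.sum(),np.nanmean(p[m],0),np.nanmin(p[m],0),np.nanmax(p[m],0))
    p,i,b=sub(db); m=(i[...,2]>i[...,0]*1.7)&(p[...,2]>.02)&(p[...,2]<.06); print('  door',cv2.minAreaRect(p[m][:,:2].astype(np.float32)),np.nanmean(p[m],0))
f=np.load('top1.npz');cv2.imwrite('pics/crop.png',cv2.resize(f['frame'][120:250,230:400],None,fx=4.5,fy=4.5,interpolation=cv2.INTER_CUBIC))
E
```

```text
top head 100 [ 0.6208 -0.174   0.1024] [ 0.6408 -0.1561  0.1117] ray [ 0.6207 -0.1739  0.103 ] extent [ 0.6016 -0.1915  0.0951]
  box ((0.6209476590156555, -0.17365682125091553), (0.09988047182559967, 0.09974367916584015), 75.26382446289062)
  pad 283 [0.4611 0.09   0.1714] [0.461  0.0899 0.172 ] ((0.4616561233997345, 0.09017438441514969), (0.05140971392393112, 0.05827562138438225), 79.28543090820312)
  tub 253 [ 0.519  -0.1579  0.0631] [ 0.4884 -0.1887  0.0551] [ 0.5496 -0.1276  0.0695]
  door ((0.5212618708610535, 0.21478156745433807), (0.16786907613277435, 0.15908776223659515), 79.75048828125) [0.5216 0.21   0.0369]
side head 97 [ 0.6205 -0.1712  0.103 ] [ 0.6418 -0.1505  0.1108] ray [ 0.6205 -0.1712  0.103 ] extent [ 0.6019 -0.1949  0.0953]
  box ((0.6045206189155579, -0.16973480582237244), (0.10415174067020416, 0.13837553560733795), 75.65148162841797)
  pad 309 [0.4604 0.0954 0.1726] [0.4604 0.0951 0.172 ] ((0.4607163667678833, 0.09283988177776337), (0.05259990692138672, 0.057398125529289246), 75.96483612060547)
  tub 279 [ 0.5188 -0.156   0.0629] [ 0.4881 -0.1918  0.0501] [ 0.5671 -0.1259  0.0712]
  door ((0.5198572874069214, 0.21549969911575317), (0.17161448299884796, 0.15956105291843414), 80.32371520996094) [0.5211 0.2203 0.0379]
```

View pics/crop.png

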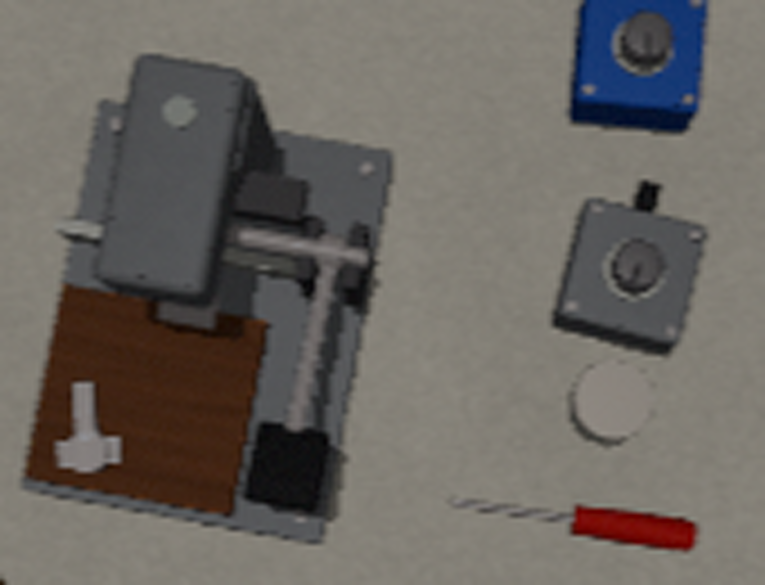

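The crop confirms it: the stop head is at (0.621,-0.173), the pad at (0.461,0.092) and the press's x axis is yawed about -10°. I'll close the gripper and move above the stop.

```bash
python3 -m jog '{"travel":[[0.8,-0.8,-0.1],[0.8,-0.8,-0.1],[0.9,-0.7,0],[0.9,-0.6,0],[0.95,-0.55,0],[0.95,-0.5,0],[1,-0.5,0],[1,-0.5,0],[1,-0.5,0],[1,-0.45,0]],"turn":[[0,0,0],[0,0,0],[0,0,0],[0,0,0],[0,0,0],[0,0,0],[0,0,0],[0,0,0],[0,0,0],[0,0,0]],"gripper":[0,0,0,0,0,0,0,0,0,0]}' 20
python3 -m jog '{"travel":[[1,-0.4,0.1],[1,-0.4,0.1],[1,-0.4,0.1],[1,-0.4,0.1],[1,-0.4,0.1],[1,-0.4,0.1],[1,-0.4,0.1],[1,-0.4,0.1],[1,-0.3,0.1],[0.4,-0.1,0]],"turn":[[0,0,0],[0,0,0],[0,0,0],[0,0,0],[0,0,0],[0,0,0],[0,0,0],[0,0,0],[0,0,0],[0,0,0]],"gripper":[0,0,0,0,0,0,0,0,0,0]}'
python3 -m jog '{"travel":[[0,0,0],[0,0,0],[0,0,0],[0,0,0],[0,0,0],[0,0,0]],"turn":[[0,0,-0.045],[0,0,-0.045],[0,0,-0.045],[0,0,-0.045],[0,0,-0.045],[0,0,0]],"gripper":[0,0,0,0,0,0]}'
cat > look.py <<'E'
from rig import *
from h import *
import sys
np.set_printoptions(precision=4,suppress=True)
s=read_state(); T=s['tool_rot']
print('t',s['t'],'pos',s['eef_pos'],'q',s['q'],'F',s['ft_force'],'M',s['ft_torque'],'open',s['opening']); print(T)
if len(sys.argv)>3:
    d=np.array([float(a) for a in sys.argv[1:4]])-s['eef_pos']; print('units to target',T.T@d/.03)
E
python3 look.py 0.621 -0.173 0.11
python3 - <<'E'
from rig import *
from h import *
f=grab_frame('wrist'); cv2.imwrite('pics/w1.png',f['frame']); np.savez('w1.npz',**f)
E
```

```text
t: 1.1
eef_pos: [0.3716, -0.3442, 0.2283]
tool_rot: [[0.972, 0.236, -0.0], [0.236, -0.972, 0.0], [-0.0, -0.001, -1.0]]
ft_force: [-0.2, -0.3, -0.8]
opening: 0.128
t: 2.1
eef_pos: [0.6206, -0.172, 0.1997]
tool_rot: [[0.971, 0.238, -0.002], [0.238, -0.971, 0.001], [-0.002, -0.002, -1.0]]
ft_force: [-0.1, -0.9, -0.3]
opening: 0.007
t: 2.7
eef_pos: [0.6189, -0.1746, 0.2015]
tool_rot: [[0.586, 0.811, -0.001], [0.811, -0.586, -0.0], [-0.0, -0.0, -1.0]]
ft_force: [0.3, -0.6, -0.5]
opening: 0.009
t 2.7 pos [ 0.6189 -0.1746  0.2015] q [-0.3277  0.2062  1.1417 -0.0003  1.7943  0.2978] F [ 0.2705 -0.5573 -0.4974] M [-0.0488 -0.0439 -0.0056] open 0.009163767263751607
[[ 0.5855  0.8107 -0.0006]
 [ 0.8107 -0.5855 -0.0001]
 [-0.0005 -0.0004 -1.    ]]
units to target [0.0851 0.0263 3.0513]
```

View pics/w1.png

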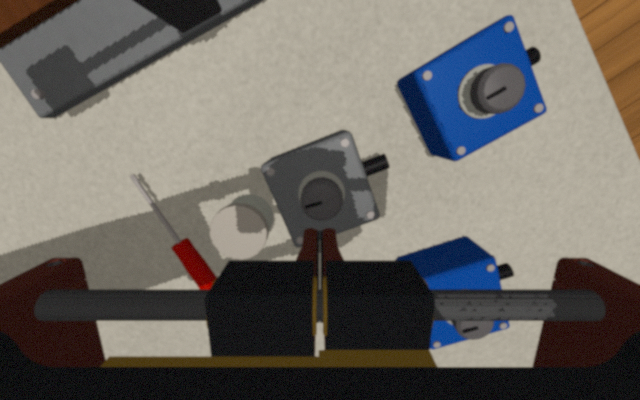

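The wrist view shows the grey head at (321,198) with its line pointing left, and the closed fingers just below it in the picture. I'll cast that ray and then push down.

```bash
python3 - <<'E'
from h import *
f=np.load('w1.npz');P=cloud(f);m=np.zeros(P.shape[:2],bool);m[165:230,290:355]=1
m&=(P[...,2]>.095)&(P[...,2]<.115); v,u=np.nonzero(m); print(m.sum(),u.mean(),v.mean(),ray(f,(u.mean(),v.mean()),.103),ray(f,(321,198),.104))
print(np.nanmin(P[m],0),np.nanmax(P[m],0))
E
python3 -m jog '{"travel":[[0.09,0.03,0.6],[0,0,0.6],[0,0,0.6],[0,0,0.6],[0,0,0.4],[0,0,0.2],[0,0,0]],"turn":[[0,0,0],[0,0,0],[0,0,0],[0,0,0],[0,0,0],[0,0,0],[0,0,0]],"gripper":[0,0,0,0,0,0,0]}'
```

```text
1410 321.39432624113476 199.42482269503546 [ 0.62165869 -0.17266747  0.103     ] [ 0.62230853 -0.17113448  0.104     ]
[ 0.60042727 -0.19450217  0.09526757] [ 0.64087076 -0.15396522  0.10677585]
t: 3.45
eef_pos: [0.6213, -0.1723, 0.1108]
tool_rot: [[0.587, 0.81, -0.001], [0.81, -0.587, 0.0], [-0.0, -0.001, -1.0]]
ft_force: [-0.4, -0.6, 0.0]
opening: 0.005
```

```bash
python3 -m jog '{"travel":[[0,0,0.15],[0,0,0.15],[0,0,0.15],[0,0,0],[0,0,0]],"turn":[[0,0,0],[0,0,0],[0,0,0],[0,0,0],[0,0,0]],"gripper":[0,0,0,0,0]}'
```

```text
t: 3.95
eef_pos: [0.6224, -0.1726, 0.0998]
tool_rot: [[0.586, 0.81, 0.003], [0.81, -0.586, -0.001], [0.001, 0.003, -1.0]]
ft_force: [-0.6, 0.1, 6.3]
opening: 0.008
```

```bash
python3 -m jog '{"travel":[[0,0,0.08],[0,0,0.06],[0,0,0.06],[0,0,0],[0,0,0],[0,0,0]],"turn":[[0,0,0],[0,0,0],[0,0,0],[0,0,0],[0,0,0],[0,0,0]],"gripper":[0,0,0,0,0,0]}'
```

```text
t: 4.55
eef_pos: [0.6227, -0.1727, 0.0967]
tool_rot: [[0.586, 0.81, 0.005], [0.81, -0.586, -0.002], [0.001, 0.005, -1.0]]
ft_force: [-4.9, 1.2, 14.0]
opening: 0.005
```

The stop is fully down: TCP at 0.0967 and 14 N, which is above the 8 N spring. Now I'll lift, open and come down around the head.

```bash
python3 -m jog '{"travel":[[0,0,-0.5],[0,0,-0.5],[0,0,-0.4],[0,0,0],[0,0,0],[0,0,0],[0,0,0],[0,0,0]],"turn":[[0,0,0],[0,0,0],[0,0,0],[0,0,0],[0,0,0],[0,0,0],[0,0,0],[0,0,0]],"gripper":[0,75,75,75,75,75,75,75]}'; python3 look.py 0.6215 -0.1725 0.080
```

```text
t: 5.35
eef_pos: [0.6214, -0.1722, 0.1333]
tool_rot: [[0.586, 0.81, -0.001], [0.81, -0.586, 0.0], [-0.0, -0.001, -1.0]]
ft_force: [-0.4, -0.3, -0.1]
opening: 0.604
t 5.35 pos [ 0.6214 -0.1722  0.1333] q [-0.3231  0.2134  1.254  -0.      1.6756  0.303 ] F [-0.3946 -0.2732 -0.0863] M [-0.0331 -0.0239 -0.0264] open 0.603812913032705
[[ 0.586   0.8103 -0.0013]
 [ 0.8103 -0.586   0.0004]
 [-0.0004 -0.0013 -1.    ]]
units to target [-0.0053  0.0096  1.7754]
```

```bash
python3 -m jog '{"travel":[[0,0,0.1],[0,0,0.1],[0,0,0.45],[0,0,0.45],[0,0,0.45],[0,0,0.2],[0,0,0]],"turn":[[0,0,0],[0,0,0],[0,0,0],[0,0,0],[0,0,0],[0,0,0],[0,0,0]],"gripper":[75,75,75,75,75,75,75]}' && python3 -m jog '{"travel":[[0,0,0],[0,0,0],[0,0,0],[0,0,0],[0,0,0],[0,0,0],[0,0,0],[0,0,0]],"turn":[[0,0,0],[0,0,0],[0,0,0],[0,0,0],[0,0,0],[0,0,0],[0,0,0],[0,0,0]],"gripper":[35,35,35,35,35,35,35,35]}' 20; python3 look.py
```

```text
t: 6.05
eef_pos: [0.6208, -0.172, 0.0794]
tool_rot: [[0.586, 0.81, -0.003], [0.81, -0.586, 0.001], [-0.001, -0.003, -1.0]]
ft_force: [-0.2, -0.7, 0.0]
opening: 0.853
t: 6.85
eef_pos: [0.6224, -0.1727, 0.0821]
tool_rot: [[0.586, 0.81, 0.002], [0.81, -0.586, -0.001], [0.0, 0.002, -1.0]]
ft_force: [3.5, -2.7, 2.0]
opening: 0.454
t 6.85 pos [ 0.6224 -0.1727  0.0821] q [-0.3232  0.2286  1.3274 -0.0002  1.5836  0.303 ] F [ 3.4658 -2.7047  1.9966] M [-0.4162 -0.7134  0.04  ] open 0.4543085929281059
[[ 0.5861  0.8102  0.0018]
 [ 0.8102 -0.5861 -0.0008]
 [ 0.0004  0.0019 -1.    ]]
```

It's gripped at 40 mm. Now turning clockwise.

```bash
python3 -m jog '{"travel":[[0,0,0],[0,0,0],[0,0,0],[0,0,0],[0,0,0],[0,0,0],[0,0,0],[0,0,0],[0,0,0],[0,0,0]],"turn":[[0,0,0.045],[0,0,0.045],[0,0,0.045],[0,0,0.045],[0,0,0.045],[0,0,0.045],[0,0,0.045],[0,0,0.045],[0,0,0.045],[0,0,0]],"gripper":[35,35,35,35,35,35,35,35,35,35]}'; python3 -m jog '{"travel":[[0,0,0],[0,0,0],[0,0,0]],"turn":[[0,0,0.01],[0,0,0],[0,0,0]],"gripper":[35,35,35]}';python3 look.py
```

```text
t: 7.85
eef_pos: [0.6225, -0.1754, 0.0822]
tool_rot: [[0.945, -0.327, 0.003], [-0.327, -0.945, -0.005], [0.004, 0.004, -1.0]]
ft_force: [5.6, -10.7, 0.3]
opening: 0.455
t: 8.15
eef_pos: [0.6225, -0.1754, 0.0823]
tool_rot: [[0.936, -0.353, 0.003], [-0.353, -0.936, -0.005], [0.004, 0.004, -1.0]]
ft_force: [5.7, -10.2, -0.3]
opening: 0.455
t 8.15 pos [ 0.6225 -0.1754  0.0823] q [-0.325   0.2288  1.3269 -0.0043  1.5816  1.6061] F [  5.6972 -10.1782  -0.3098] M [-1.7903 -0.8469  0.5248] open 0.45518436564469356
[[ 0.9358 -0.3526  0.0027]
 [-0.3526 -0.9358 -0.0054]
 [ 0.0045  0.0041 -1.    ]]
```

The tool turned 1.30 rad, and the moment rose to 0.5 N m, so it is on the end stop. Next I'll release, rise and look.

```bash
python3 -m jog '{"travel":[[0,0,0],[0,0,0],[0,0,0],[0,0,0],[0,0,-0.3],[0,0,-1],[0,0,-1],[0,0,-1],[0,0,-1],[0,0,-0.5]],"turn":[[0,0,0],[0,0,0],[0,0,0],[0,0,0],[0,0,0],[0,0,0],[0,0,0],[0,0,0],[0,0,0],[0,0,0]],"gripper":[70,70,70,70,70,70,70,70,70,70]}'; python3 look.py 0.44 0.09 0.23
python3 - <<'E'
from rig import *
from h import *
f=grab_frame('wrist'); np.savez('w2.npz',**f); P=cloud(f)
g=np.load('w1.npz')
cv2.imwrite('pics/w2.png',np.hstack([cv2.resize(a[130:260,240:400],None,fx=2.4,fy=2.4,interpolation=cv2.INTER_CUBIC) for a in(g['frame'],f['frame'])]))
m=np.zeros(P.shape[:2],bool);m[130:260,240:400]=1;m&=(P[...,2]>.09)&(P[...,2]<.115)
v,u=np.nonzero(m);print(m.sum(),u.mean(),v.mean(),np.nanpercentile(P[m][:,2],[50,95]),P[m].mean(0))
q=cloud(g);k=np.zeros(m.shape,bool);k[165:230,290:355]=1;k&=(q[...,2]>.09)&(q[...,2]<.115);print('before',np.nanpercentile(q[k][:,2],[50,95]))
# line azimuth in world: darkest pixels on head
for f_,P_,m_ in((g,q,k),(f,P,m)):
    c=P_[m_].mean(0); r=np.hypot(*(P_[m_]-c)[:,:2].T); gr=f_['frame'][m_].mean(-1); d=(r<.017); t=np.percentile(gr[d],6); w=(P_[m_]-c)[d&(gr<=t)].mean(0); print('line az',np.degrees(np.arctan2(w[1],w[0])),w)
E
```

```text
t: 9.15
eef_pos: [0.6223, -0.1723, 0.2304]
tool_rot: [[0.936, -0.351, 0.005], [-0.351, -0.936, -0.002], [0.005, -0.0, -1.0]]
ft_force: [0.2, 0.1, 0.0]
opening: 0.799
t 9.15 pos [ 0.6223 -0.1723  0.2304] q [-0.3228  0.2142  1.0816  0.0002  1.8406  1.6068] F [0.179  0.0738 0.0109] M [ 0.052   0.0054 -0.0323] open 0.7991469025937398
[[ 0.9363 -0.3511  0.005 ]
 [-0.3511 -0.9363 -0.0015]
 [ 0.0052 -0.0003 -1.    ]]
units to target [-8.7612 -6.0519 -0.0318]
1191 322.4181360201511 193.95969773299748 [0.10273643 0.10466369] [ 0.6222542  -0.17493197  0.10215903]
before [0.10266901 0.10468913]
line az 172.03463657469453 [-0.0089207   0.00124822  0.00298133]
line az 103.76193950469913 [-0.00213799  0.00872937  0.00291812]
```

View pics/w2.png

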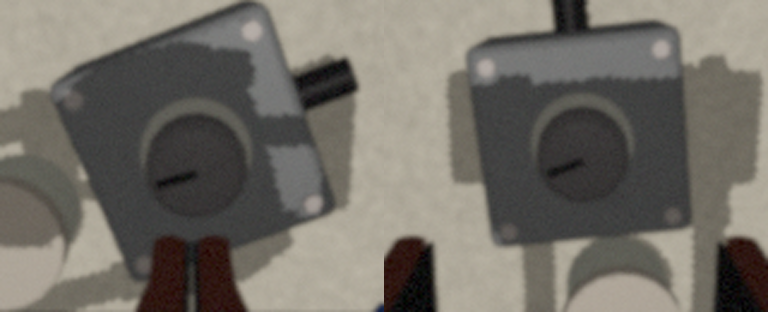

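Compared with the earlier crop, the line keeps its image direction (centre (583,155), tip (548,176)) although the camera turned 75°. So the head turned about 1.2-1.3 rad, and its top is at 0.1047, meaning the button is up. Now moving above the lever pad with the fingers closed.

```bash
python3 -m jog '{"travel":[[-0.8,-0.63,0],[-0.8,-0.63,0],[-0.8,-0.63,0],[-0.8,-0.63,0],[-0.8,-0.63,0],[-0.85,-0.64,0],[-0.85,-0.64,0],[-0.85,-0.64,0],[-0.85,-0.64,0],[-0.8,-0.63,0]],"turn":[[0,0,0],[0,0,0],[0,0,0],[0,0,0],[0,0,0],[0,0,0],[0,0,0],[0,0,0],[0,0,0],[0,0,0]],"gripper":[0,0,0,0,0,0,0,0,0,0]}' 20; python3 -m jog '{"travel":[[0,0,0],[0,0,0],[0,0,0]],"turn":[[0,0,-0.02],[0,0,0],[0,0,0]],"gripper":[0,0,0]}'
python3 look.py 0.459 0.092 0.13
python3 - <<'E'
from rig import *
from h import *
f=grab_frame('wrist'); np.savez('w3.npz',**f); cv2.imwrite('pics/w3.png',f['frame'])
P=cloud(f); m=(P[...,2]>.155)&(P[...,2]<.185)&(f['frame'].max(-1)<60)&(abs(P[...,0]-.46)<.06)&(abs(P[...,1]-.09)<.06)
print(m.sum(),P[m].mean(0),cv2.minAreaRect(P[m][:,:2].astype(np.float32)))
E
```

```text
t: 10.2
eef_pos: [0.4571, 0.0933, 0.2255]
tool_rot: [[0.936, -0.351, -0.0], [-0.351, -0.936, 0.0], [-0.0, -0.0, -1.0]]
ft_force: [0.6, 0.2, 0.1]
opening: -0.001
t: 10.5
eef_pos: [0.4582, 0.0921, 0.2255]
tool_rot: [[0.956, -0.293, -0.0], [-0.293, -0.956, -0.0], [-0.0, 0.0, -1.0]]
ft_force: [-0.0, 0.2, -0.5]
opening: 0.004
t 10.5 pos [0.4582 0.0921 0.2255] q [ 0.1256 -0.2653  1.5616 -0.0001  1.8454  1.9941] F [-0.0249  0.2294 -0.4947] M [-0.0088  0.0043  0.0049] open 0.003991005685410431
[[ 0.956  -0.2933 -0.0001]
 [-0.2933 -0.956  -0.0001]
 [-0.0001  0.0002 -1.    ]]
units to target [ 0.0264 -0.0051  3.1834]
4226 [0.46560076 0.08982569 0.17048792] ((0.46220389008522034, 0.09144699573516846), (0.054524775594472885, 0.05631980299949646), 79.37922668457031)
```

View pics/w3.png

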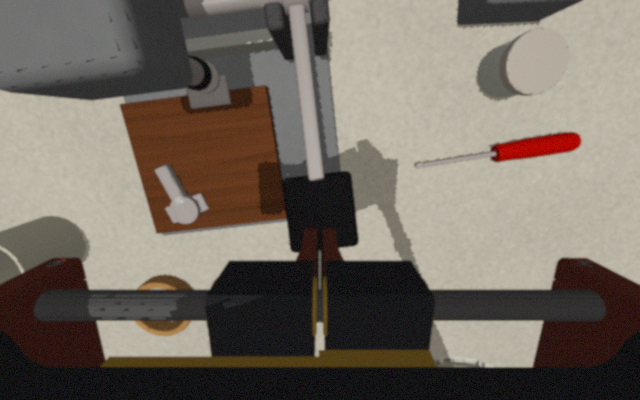

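The pad is at about (320,210), straight under the fingers. Its rectangle centre (0.462,0.091) agrees with the top view, and the press area is clear. I'll descend to about 0.15, then step to mid travel.

```bash
python3 -m jog '{"travel":[[0.03,0,0.5],[0,0,0.5],[0,0,0.4],[0,0,0.3],[0,0,0.3],[0,0,0.3],[0,0,0],[0,0,0]],"turn":[[0,0,0],[0,0,0],[0,0,0],[0,0,0],[0,0,0],[0,0,0],[0,0,0],[0,0,0]],"gripper":[0,0,0,0,0,0,0,0]}'; python3 look.py 0.459 0.092 0.13
```

```text
t: 11.35
eef_pos: [0.459, 0.092, 0.1573]
tool_rot: [[0.956, -0.292, 0.0], [-0.292, -0.956, 0.0], [0.0, -0.0, -1.0]]
ft_force: [-2.8, -0.9, 5.6]
opening: 0.008
t 11.35 pos [0.459  0.092  0.1573] q [ 0.125  -0.2718  1.6875  0.0001  1.7256  1.992 ] F [-2.8006 -0.892   5.6307] M [-0.0045  0.7039  0.0247] open 0.008311974643844974
[[ 0.9564 -0.2919  0.0003]
 [-0.2919 -0.9564  0.0002]
 [ 0.0002 -0.0002 -1.    ]]
units to target [ 0.0004 -0.0014  0.9106]
```

```bash
python3 -m jog '{"travel":[[0,0,0.2],[0,0,0.2],[0,0,0.2],[0,0,0.2],[0,0,0.12],[0,0,0],[0,0,0],[0,0,0]],"turn":[[0,0,0],[0,0,0],[0,0,0],[0,0,0],[0,0,0],[0,0,0],[0,0,0],[0,0,0]],"gripper":[0,0,0,0,0,0,0,0]}'; python3 look.py 0.459 0.092 0.13
python3 - <<'E'
from rig import *
from h import *
f=grab_frame('wrist'); np.savez('w4.npz',**f)
cv2.imwrite('pics/w4.png',f['frame'])
a=np.load('side1.npz');b=grab_frame('side');cv2.imwrite('pics/s4.png',b['frame'])
P=cloud(b); m=np.zeros(P.shape[:2],bool);m[155:205,285:335]=1;m&=P[...,2]>.095;print('head top now',np.nanpercentile(P[m][:,2],[50,95]),m.sum())
E
```

```text
t: 12.15
eef_pos: [0.4584, 0.0922, 0.1305]
tool_rot: [[0.957, -0.292, -0.001], [-0.292, -0.957, 0.001], [-0.001, -0.0, -1.0]]
ft_force: [-7.6, 0.3, 9.0]
opening: 0.006
t 12.15 pos [0.4584 0.0922 0.1305] q [ 0.1252 -0.2692  1.7327  0.0006  1.6786  1.992 ] F [-7.6297  0.3381  9.0123] M [0.115  1.3526 0.0281] open 0.006359979423425105
[[ 0.9565 -0.2917 -0.0007]
 [-0.2917 -0.9565  0.0005]
 [-0.0008 -0.0003 -1.    ]]
units to target [0.0195 0.0004 0.0162]
head top now [0.36997151 0.48433348] 796
```

View pics/s4.png

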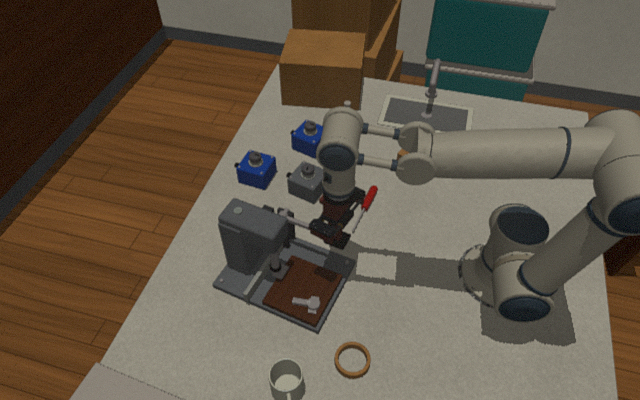

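View pics/w4.png

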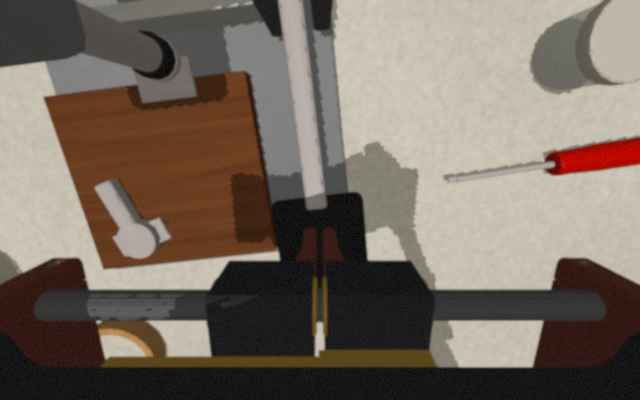

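The lever is held level: TCP at 0.1305, 9 N up, and the loose things look untouched. The drag along x is 7.6 N, so I'll ease it a little and check that it holds steady. I'll also recheck the stop and the loose things in the top view, because the arm hides the head in the side view.

```bash
python3 -m jog '{"travel":[[-0.08,0,0],[0,0,0],[0,0,0],[0,0,0],[0,0,0],[0,0,0],[0,0,0],[0,0,0]],"turn":[[0,0,0],[0,0,0],[0,0,0],[0,0,0],[0,0,0],[0,0,0],[0,0,0],[0,0,0]],"gripper":[0,0,0,0,0,0,0,0]}'
python3 - <<'E'
from rig import *
from h import *
b=grab_frame('top');a=np.load('top1.npz');P=cloud(b);Q=cloud(a)
for X in(Q,P):
    s=X[165:198,355:388]; z=s[...,2]; print('head',np.nanpercentile(z[(z>.085)&(z<.12)],[50,95]),((z>.085)&(z<.12)).sum())
d=np.abs(b['frame'].astype(int)-a['frame']).max(-1)
for n,(x,y,w,h) in dict(tub=(354,200,24,20),driver=(328,228,60,18),glue=(440,184,30,24),mug=(165,205,42,30),tape=(204,240,34,34),box=(418,250,30,32),hinge=(240,202,20,24)).items():
    print(n,'changed frac',(d[y:y+h,x:x+w]>40).mean().round(3))
E
```

```text
t: 13.05
eef_pos: [0.4583, 0.0922, 0.1314]
tool_rot: [[0.956, -0.293, 0.005], [-0.293, -0.956, -0.0], [0.005, -0.001, -1.0]]
ft_force: [0.1, -2.0, 9.0]
opening: 0.005
head [0.10201182 0.1068871 ] 112
head [0.10147534 0.10752559] 114
tub changed frac 0.0
driver changed frac 0.0
glue changed frac 0.0
mug changed frac 0.0
tape changed frac 0.0
box changed frac 0.0
hinge changed frac 0.208
```

Everything is steady, except for changed pixels around the hinge, which may be the arm's shadow. One check on that before handing in.

```bash
python3 - <<'E'
from rig import *
from h import *
b=grab_frame('wrist')
for f in(np.load('side1.npz'),grab_frame('side'),np.load('w3.npz'),b):
    P=cloud(f);I=f['frame'].astype(int)
    m=(P[...,2]>.034)&(P[...,2]<.07)&(abs(P[...,0]-.50)<.06)&(abs(P[...,1]-.22)<.05)&(I.min(-1)>75)
    print(m.sum(),P[m].mean(0) if m.any() else None)
s=read_state();print(s['t'],s['eef_pos'],s['ft_force']); 
E
```

```text
198 [0.4918746  0.25876202 0.04986454]
196 [0.49165281 0.25855372 0.04980457]
1230 [0.49071101 0.25581586 0.0478109 ]
2369 [0.49221833 0.25567817 0.0475767 ]
13.2 [0.45832241 0.09226085 0.13143407] [-0.25703494 -1.3985942   9.22548096]
```

The hinge has not moved (same place within 1 mm in the side view). Handing in.

```bash
python3 -c "from rig import *; print(finish_job())"
```

```text
the job is handed in; nothing more can be done
None
```

The pre-use check is done and handed in at about 13 s of the 54 s allowed; no verdict was reported.

- **Stop:** I pushed the mushroom fully down, with the fingertips at 97 mm and 14 N, which is above the 8 N spring.
- **Head:** I gripped it round the rim and turned it clockwise by 1.30 rad of tool turn. The moment rose to 0.5 N m, which fits the end stop. Reading the line's angle gave 68° from depth points but 72–75° by eye; even 68° is 1.19 rad, above the 1.1 needed. The top is back at about 105 mm, so the button is up.
- **Lever:** I pressed it with closed fingers and am still holding it at 131 mm, near level in mid travel, with a steady 9 N. It never went past mid travel.
- **Loose things:** six of the seven showed no change in the top view. The pixels around the hinge did change there, probably from the arm's shadow. The side view puts the hinge within 1 mm of where it was.

One late check failed: the arm hid the stop head in the side view, so I used the top view for the final height instead.

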